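Turn a leaf of the colour chart book

TASK

The white leaf with the blue tab in the open colour chart book is standing ajar: push it over the spine with a fingertip or the outside of the fingers, gently, and press it down flat on the far pages, on the side away from the robot. Turn only that leaf: the yellow-tabbed leaf beneath it stays lying where it is, and the book is neither lifted nor shoved along the bench. Leave everything else on the bench alone.

Things in the scene. Friction and masses are not known exactly. Their poses are not given: they have to be found in the camera images.
- chart_book: Open chart book, loose, 1.2 kg, black covers 140 (x) x 222 (y) mm. Origin under the middle of the spine, on the dark bench top (the pale top on its left is 6 mm higher). x runs along the spine, to the robot's right; y away from the robot, to the far pages (white block, top 23 mm above the bench). The near pages (-y side, block top 16.5 mm) carry two turning leaves.
- spine (a point): Middle of the axis about which the blue-tabbed leaf turns: 26 mm above the bench, over the middle of the spine; same axes as the book. Binding rings 23 mm across stand round it (11 to 33 mm above the bench).
- top_leaf (a joint): Angle (rad) of the blue-tabbed leaf: 0 flat on the near pages, pi/2 upright, 3.14 flat on the far pages (a stop). Starts at 0.3 to 0.8. Stiff hinge (friction 0.09 N m, about 1 N at the tab): it stays where left. White rigid plate with colour patches, 126 mm along the spine, 3 mm thick, 80 g, from 10 to 98 mm from the axis, which lies in its mid-plane.
- blue_tab (a point): Middle of the outer edge of the blue tab, 112 mm from the axis, 5 mm off the book's middle towards the robot's left (-x of the book). The tab is 40 mm wide along the spine, 3 mm thick and stands out 14 mm beyond the leaf's edge. The point moves with the leaf.
- under_leaf (a joint): Angle of the yellow-tabbed leaf beneath (rad): 0 flat on the near pages, where it starts and stays. Same size and kind of plate, its axis 5.5 mm lower; its 30 mm wide yellow tab sits at 45 mm to the right (+x of the book).
- beaker: Clear plastic beaker, 97 mm across, 75 mm high; origin under its centre. To be left alone.
- bottle: Upright tube with a blue cap, 36 mm across, 114 mm high; origin under its centre. To be left alone.
- notes: Yellow pad of sticky notes, 78 x 77 x 13 mm; origin under its centre. To be left alone.
- forceps: Steel forceps lying on the bench, 122 mm long, 14 mm wide, 8 mm high; origin under the centre. To be left alone.
- petri_dish: Flat round dish, 59 mm across, 15 mm high; origin under its centre. To be left alone.

How it is judged:
By the outcome, as a careful person would: the job done as asked, in the order asked, and still so for the second after the job is handed in, with the robot touching nothing.
It also fails if it takes over 40 s, if anything falls off the work surface, if the arm or the gripper's body presses on something with over 40 N, if the wrist force passes 120 N, or if a joint passes its speed limit or range.

ROBOT

A 7-joint arm with a two-finger parallel gripper is mounted at the origin on the work surface; the furniture and walls round the work are solid. World frame = base frame: x ahead of the robot, y to its left, z up, the work surface at z = 0. Lengths are in m, angles in rad, forces in N, time in s.
With the tool pointing down it reaches from about 0.35 to 0.9 m from the base axis. Payload 8.1 kg.
Tool frame: the origin (TCP) lies midway between the tips of the shut fingers; the grasp point (between the pads) lies 19 mm behind it (arm.hold_point_z is the distance from the TCP to the grasp point, in m); z points along the fingers, y is the direction in which the jaws open and shut (so a half turn about z gives the same grasp; the last joint's range is limited). The gripper opens to 92 mm and grips with 3 to 60 N. Pads are 19 mm wide; open, the fingers measure 130 mm over their backs; the gripper's body (75 mm by 190 mm) begins 47 mm behind the grasp point.
Start: joints at [-1.406, 0.434, 0.025, 1.573, -0.012, 1.134, -0.075], TCP at [0.165, 0.603, 0.227] pointing down, gripper open.
Joint ranges: [-2.62, 2.62], [-0.44, 2.09], [-1.27, 1.32], [0.08, 2.57], [-1.32, 4.46], [0.12, 2], [-2.74, 2.74]. Speed limits (rad/s): [2.22, 2.22, 3.01, 3.01, 3.14, 3.14, 3.14].

INTERFACE

Orientations are given as a rotation vector (axis times angle).
In Python, from cell import arm gives the robot as it stands.
- The arm moves only by the shell command python3 -m pendant 'ROWS' [FORCE]. ROWS is JSON, a list of rows, each a list of 3 entries, a list of its own where there are three numbers: the shift along the tool's x, y, z in m, then the turn, a rotation vector about the tool's x, y, z in degrees, then the finger opening in m, from 0 to 0.0918. A call has 1 to 10 rows; each row shifts and turns the commanded pose from where the row before left it, along the tool's axes as they then stand; what a row does not reach is not made up. A row lasts 1/8 s, in which the tool goes at most 62.5 mm and 10.7 degrees, less where a joint would pass 70% of its speed; a pose out of reach is approached as far as the arm can. A call with a gripper value outside its range is refused whole. The fingers move at their own pace and stop on an object; FORCE is the grip in N (left out, the last holds). Time passes only in rows, so rows that do not move let the fingers close. It gives the time, the measured TCP pose, the force and the opening at its end, in the units of the state.
- arm.observe(): the state, without advancing time (a new reading comes with each control period).
- arm.get_image(name): name is "scene" or "top"; returns (picture, depth): 480x640x3 uint8, red, green, blue; 480x640 float32, m along the optical axis (not along the pixel's ray), 0 where there is no reading.
- arm.camera_params(name): a dict with "fovy" (degrees; the focal length in pixels is half the picture's height over the tangent of half this angle, whatever the lens; pixels are square), "cx", "cy" (the principal point, pixels), "rvec" (rotation vector, rad) and "tvec" (3), from world to camera coordinates, as OpenCV has them. Camera axes: x right, y down, z forward; pixel columns grow to the right and rows downward; lengths in m; the calibration is good to about 2 mm. A picture is of the moment at which its call begins. camera_params takes no time and is no camera call.
- arm.sign_off(): hands the job in, once; it reports no verdict.
Trained networks look in the newest picture that a camera, given by its name, has taken for a name from the list of things; names that differ only in an ending like _2 or _b are one class to them, and where a whole thing is asked for, a point or a joint stands for the part that bears it (a point fixed in the world has none). Each returns a list of dicts, best first, with "conf" (0 to 1); they miss things now and then, are a little off and sometimes report something else, mostly with a low value. They report only what shows in the picture. A call takes as long as a camera call.
- arm.look_for(camera, label): "rect" ([centre column, centre row, width, height] in pixels, round what is visible of it).
- arm.masks_of(camera, label): "pixels" (480x640 bool, what is visible of it) and "rect" ([centre column, centre row, width, height] in pixels, round what is visible of it).
The state is a dict: "clock": time; "joints": joint angles; "dq": joint speeds; "joint_efforts": joint torques, N m; "position": TCP position; "ee_rot": TCP orientation; "force": force on the tool from outside, world axes, zero at the start; "ft_torque": the same for the moment, N m; "width": opening from 0.0 (shut) to 1.0 (fully open).
Only numpy, scipy, OpenCV 4.12 (cv2) and the standard library are available. Lean on these libraries where they do the work, as an engineer would, in place of code of your own. Each camera call takes 0.05 s, during which the arm holds its last target.

## Working session

There is one attempt and no reset: what is moved stays moved. The work goes in short steps, Python scripts to look and compute and a shell command to move; the robot and the scene stay as the last step left them, time stands still between calls to the robot, and variables do not carry over. Pictures are saved under pics/ and viewed, and the job is handed in when it is done.

```bash
ls; mkdir -p pics; cat > h.py <<'E'
import numpy as np, cv2
from cell import arm
from scipy.spatial.transform import Rotation as R
def cam(n):
    p=arm.camera_params(n); f=240/np.tan(np.radians(p['fovy'])/2)
    return f,p['cx'],p['cy'],R.from_rotvec(p['rvec']).as_matrix(),np.array(p['tvec'])
def cloud(n,d):
    f,cx,cy,Rm,t=cam(n)
    v,u=np.mgrid[0:480,0:640]
    P=np.stack([(u-cx)/f*d,(v-cy)/f*d,d],-1)
    return (P-t)@Rm
def proj(n,X):
    f,cx,cy,Rm,t=cam(n)
    c=np.atleast_2d(X)@Rm.T+t
    return np.c_[c[:,0]/c[:,2]*f+cx,c[:,1]/c[:,2]*f+cy]
def snap(n,name):
    im,d=arm.get_image(n)
    cv2.imwrite(f'pics/{name}.png',im[:,:,::-1]); np.save(f'pics/{name}.npy',d)
    return im,d
E
python3 - <<'E'
from h import *
print(arm.observe())
for n in('scene','top'):
    snap(n,n+'0'); print(arm.camera_params(n))
E
```

```text
pics
{'clock': 0.0, 'joints': array([-1.40561602,  0.43524274,  0.02498546,  1.57410794, -0.01162533,
        1.13398391, -0.07513269]), 'dq': array([ 0.00098075,  0.00086093,  0.0007817 ,  0.00354504,  0.00099571,
        0.00071264, -0.00130673]), 'joint_efforts': array([-4.37299659e-04, -6.67855883e+01,  9.84691344e-01, -3.14462113e+01,
       -6.05934416e-02,  4.30061657e-02,  1.82986332e-04]), 'position': array([0.16528802, 0.60221403, 0.22592864]), 'ee_rot': array([-4.19555168e-01, -3.11336334e+00,  2.50423270e-03]), 'force': array([-1.08774803, -0.05205523,  0.2865393 ]), 'ft_torque': array([ 0.01088393, -0.00704919,  0.02737336]), 'width': 1.001265861096024}
{'fovy': 49.498895413622016, 'cx': 315.83820234665876, 'cy': 240.61737000778552, 'rvec': array([ 2.07772075, -0.83928094,  0.42867697]), 'tvec': array([-0.29551326,  0.26281687,  0.81562795])}
{'fovy': 53.01193705766218, 'cx': 317.8549150115441, 'cy': 233.8172892431568, 'rvec': array([ 2.1800125 , -2.17168256,  0.10806776]), 'tvec': array([0.03530962, 0.47741531, 0.98024026])}
```

View pics/scene0.png

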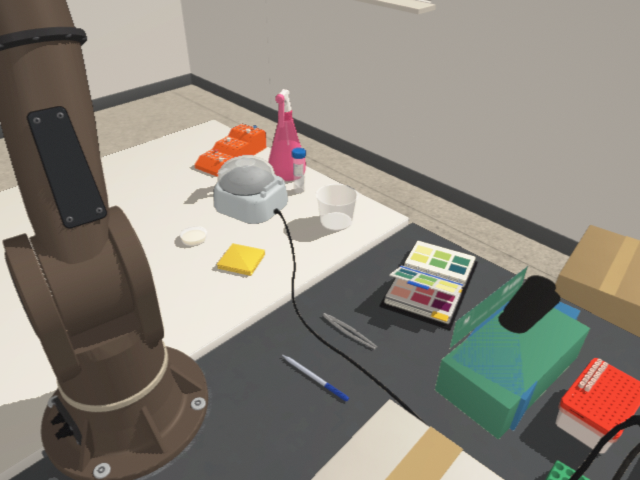

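View pics/top0.png

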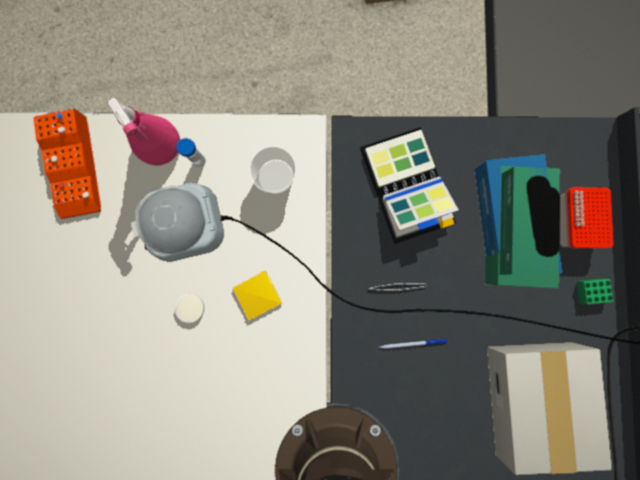

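```bash
python3 - <<'E'
from h import *
for n in('scene','top'):
    f,cx,cy,Rm,t=cam(n); print(n,f,-Rm.T@t,Rm[2], proj(n,[[0.165,0.6,0.227],[0,0,0]]))
im=cv2.imread('pics/top0.png'); c=im[110:260,340:480]; cv2.imwrite('pics/topc.png',cv2.resize(c,None,fx=4,fy=4,interpolation=cv2.INTER_CUBIC))
im=cv2.imread('pics/scene0.png'); c=im[230:330,370:490]; cv2.imwrite('pics/scenec.png',cv2.resize(c,None,fx=6,fy=6,interpolation=cv2.INTER_CUBIC))
P=cloud('top',np.load('pics/top0.npy'))
for u,v in [(345,300),(320,300),(346,180),(400,160),(417,210),(400,185),(425,195),(440,205),(432,222),(428,224),(446,222),(395,236)]: print(u,v,P[v,u].round(4))
E
```

```text
scene 520.6134436052237 [-0.13777056 -0.56281657  0.69706996] [ 0.56155927  0.576029   -0.59400486] [[ 39.62296338 126.69684586]
 [127.21277006 408.37277289]]
top 481.2399818364191 [0.38327622 0.04233568 1.02046565] [ 0.09375965 -0.00518529 -0.99558136] [[-35.46556961 415.50349918]
 [335.18984962 468.19996778]]
345 300 [ 0.3401 -0.0201  0.0073]
320 300 [0.3399 0.0321 0.0059]
346 180 [ 5.961e-01 -2.320e-02 -2.000e-04]
400 160 [ 0.6347 -0.136   0.023 ]
417 210 [ 0.5232 -0.1631  0.0569]
400 185 [ 0.5848 -0.1387  0.004 ]
425 195 [ 0.5557 -0.182   0.0473]
440 205 [ 0.5335 -0.2097  0.0577]
432 222 [ 0.4972 -0.1895  0.0711]
428 224 [ 0.4929 -0.1809  0.0736]
446 222 [ 0.5035 -0.2315  0.0198]
395 236 [ 0.4748 -0.1263  0.0064]
```

View pics/topc.png

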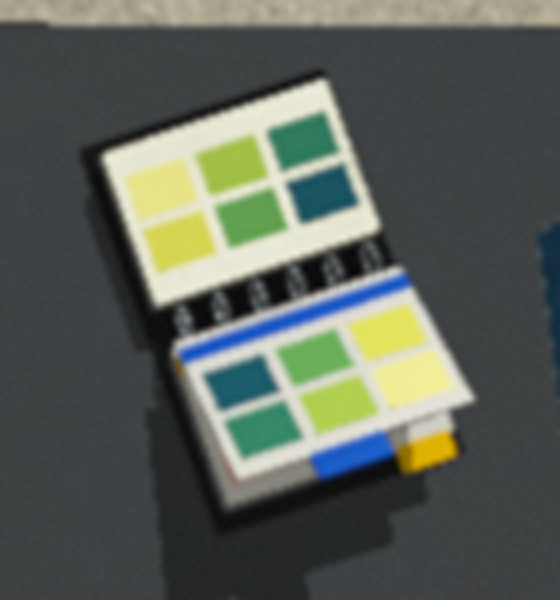

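View pics/scenec.png

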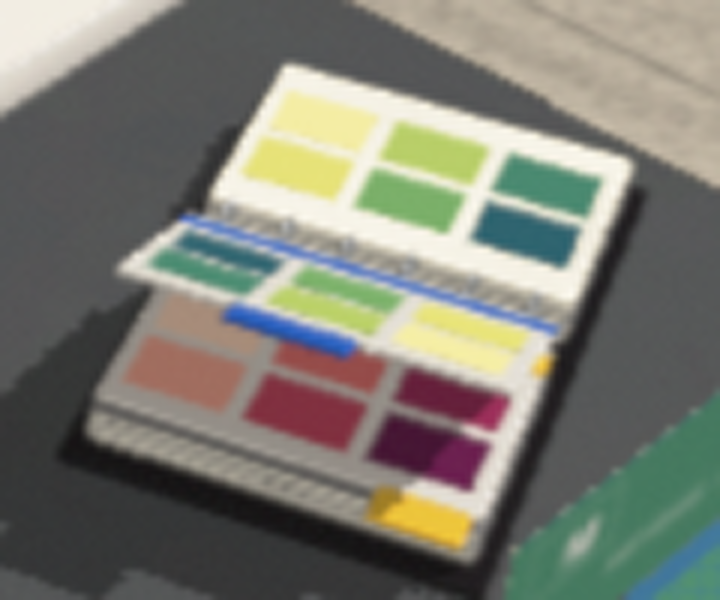

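```bash
python3 - <<'E'
from h import *
P=cloud('top',np.load('pics/top0.npy'))
f,cx,cy,Rm,t=cam('top')
C=-Rm.T@t
def onplane(u,v,z):
    r=Rm.T@np.array([(u-cx)/f,(v-cy)/f,1]); return C+r*(z-C[2])/r[2]
k=[(102,155),(328,80),(382,232),(155,305)]
W=np.array([onplane(340+(u+.5)/4-.5,110+(v+.5)/4-.5,.023) for u,v in k]);print(W.round(4))
print(np.linalg.norm(np.diff(W,axis=0,append=W[:1]),axis=1))
ex=(W[1]-W[0]+W[2]-W[3]);ex/=np.linalg.norm(ex);ey=(W[0]-W[3]+W[1]-W[2]);ey/=np.linalg.norm(ey)
print(ex,ey,ex@ey,W.mean(0))
im=cv2.imread('pics/top0.png')
# far block mask by depth
g=np.zeros((480,640),bool);g[110:260,345:470]=1
m=g&(abs(P[...,2]-.023)<.004)&(P[...,0]>.57)
r=cv2.minAreaRect(P[m][:,:2].astype(np.float32));print(r,m.sum())
# covers: black, z approx >? ; whole book
m2=g&(P[...,2]>.005)&(P[...,0]>.45)&(P[...,0]<.72)
print(cv2.minAreaRect(P[m2][:,:2].astype(np.float32)),m2.sum())
m3=g&(P[...,2]>.035); Q=P[m3];c=Q.mean(0);n=np.linalg.svd(Q-c)[2][2];print(c,n,np.arccos(abs(n[2])),Q[:,2].max())
for u,v in [(175,355),(410,270),(475,400),(240,480),(315,470),(390,440),(320,475),(395,452)]:
  x,y=int(340+u/4),int(110+v/4);print(u,v,P[y-1:y+2,x-1:x+2].reshape(-1,3).round(3)[::4].tolist())
E
```

```text
[[ 0.6594 -0.0624  0.023 ]
 [ 0.7008 -0.1829  0.023 ]
 [ 0.6186 -0.21    0.023 ]
 [ 0.579  -0.0898  0.023 ]]
[0.12742241 0.08652796 0.12663485 0.08497095]
[ 0.31888238 -0.9477943   0.        ] [0.94795836 0.31839431 0.        ] 0.0005149005685468055 [ 0.63947114 -0.1362626   0.023     ]
((0.6306862235069275, -0.13841894268989563), (0.10861053317785263, 0.12719804048538208), 19.08071517944336) 2314
((0.587040901184082, -0.1548662632703781), (0.252676397562027, 0.2536236047744751), 86.02679443359375) 5722
[ 0.52771301 -0.16316459  0.09081438] [0.96192269 0.25424205 0.10032804] 1.4702992068974807 1.0204656500857046
175 355 [[0.559, -0.1, 0.005], [0.553, -0.099, 0.022], [0.551, -0.101, 0.023]]
410 270 [[0.605, -0.228, 0.001], [0.604, -0.231, -0.002], [0.602, -0.233, -0.002]]
475 400 [[0.524, -0.24, 0.071], [0.531, -0.262, 0.003], [0.53, -0.265, 0.0]]
240 480 [[0.483, -0.124, 0.068], [0.486, -0.135, 0.019], [0.484, -0.136, 0.023]]
315 470 [[0.495, -0.17, 0.022], [0.493, -0.172, 0.021], [0.485, -0.164, 0.069]]
390 440 [[0.504, -0.199, 0.066], [0.508, -0.213, 0.02], [0.506, -0.215, 0.018]]
320 475 [[0.487, -0.164, 0.071], [0.485, -0.165, 0.072], [0.49, -0.182, 0.003]]
395 452 [[0.497, -0.199, 0.072], [0.503, -0.219, 0.003], [0.499, -0.217, 0.019]]
```

```bash
python3 - <<'E'
from h import *
print([a for a in dir(arm) if not a.startswith('__')])
print(R.from_rotvec(arm.observe()['ee_rot']).as_matrix().round(3))
P=cloud('top',np.load('pics/top0.npy'))
ex=np.array([.3186,-.9479,0]);ey=np.array([.9479,.3186,0]);S=np.array([.6395,-.1363,0])-.054*ey
g=np.zeros((480,640),bool);g[110:260,345:470]=1
Q=P-S; bx=Q@ex;by=Q@ey;bz=P[...,2]
m=g&(abs(bx)<.06)&(by<-.02)&(by>-.1)&(bz>.03)&(bz<.1)
A=np.c_[by[m],np.ones(m.sum())]
for i in range(5):
    c=np.linalg.lstsq(A,bz[m],rcond=None)[0]; e=abs(A@c-bz[m]); k=e<.006
    c=np.linalg.lstsq(A[k],bz[m][k],rcond=None)[0]
print(m.sum(),k.sum(),c,np.arctan(-c[0]), 'z at axis',c[1],S)
# scene overlay of model
th=np.arctan(-c[0])
def bk(x,y,z): return S+ex*x+ey*y+np.array([0,0,z])
L=lambda x,r,t: bk(x,-r*np.cos(t),.026+r*np.sin(t))
pts=[L(-.063,.01,th),L(.063,.01,th),L(.063,.098,th),L(-.063,.098,th),L(-.025,.112,th),L(.015,.112,th)]+[bk(a*.07,b*.111,.0) for a,b in((-1,-1),(1,-1),(1,1),(-1,1))]
for n,(x0,y0,x1,y1) in {'scene':(370,230,490,340),'top':(340,110,480,260)}.items():
    im=cv2.imread(f'pics/{n}0.png')[y0:y1,x0:x1]; im=cv2.resize(im,None,fx=4,fy=4,interpolation=cv2.INTER_CUBIC)
    for i,p in enumerate(proj(n,np.array(pts))):
        cv2.circle(im,(int((p[0]-x0+.5)*4),int((p[1]-y0+.5)*4)),3,(0,0,255),-1)
    cv2.imwrite(f'pics/ov_{n}.png',im)
a=cv2.imread('pics/ov_scene.png');b=cv2.imread('pics/ov_top.png');h=600
o=np.zeros((600,480+560,3),np.uint8);o[:a.shape[0],:480]=a;o[:,480:]=b;cv2.imwrite('pics/ov.png',cv2.resize(o,(800,462)))
for n,(x0,x1,y0,y1) in dict(gray=(.44,.62,.2,.42),pink=(.6,.76,.26,.5),green=(.35,.65,-.5,-.3),box=(0,.3,-.55,-.28)).items():
    mm=(P[...,0]>x0)&(P[...,0]<x1)&(P[...,1]>y0)&(P[...,1]<y1)&(bz<.6); print(n,np.percentile(bz[mm],[50,99.5]))
    hh=mm&(bz>.03); print(P[hh].min(0),P[hh].max(0))
E
```

```text
['PlanningError', 'camera_params', 'get_image', 'hold_point_z', 'look_for', 'masks_of', 'observe', 'sign_off']
[[-0.964  0.265 -0.   ]
 [ 0.265  0.964 -0.001]
 [-0.    -0.001 -1.   ]]
2034 2034 [-0.45023122  0.02682163] 0.42304619484507155 z at axis 0.026821629029891998 [ 0.5883134 -0.1535044  0.       ]
gray [0.07060391 0.12675973]
[0.44016527 0.21927399 0.03004998] [0.61996357 0.4047191  0.12832067]
pink [0.00726022 0.24216723]
[0.6180784  0.27521277 0.03004617] [0.71759759 0.41982389 0.24593451]
green [0.07457265 0.15423465]
[ 0.36900428 -0.49991158  0.03006219] [ 0.63551896 -0.30000267  0.15681659]
box [0.09879038 0.1049781 ]
[ 0.02731638 -0.54177865  0.03003624] [ 0.28626771 -0.31306975  0.14686837]
```

View pics/ov.png

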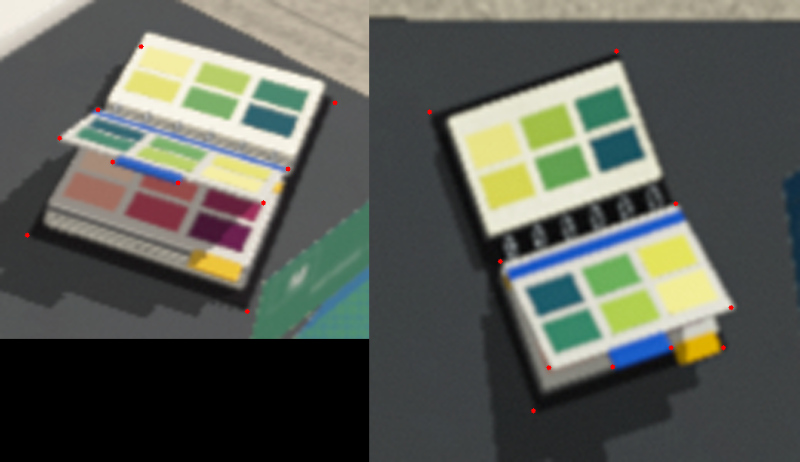

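```bash
python3 -m pendant '[[[-0.033,-0.032,-0.005],[0,0,0],0.0],[[-0.033,-0.032,-0.005],[0,0,0],0.0],[[-0.033,-0.032,-0.005],[0,0,0],0.0],[[-0.033,-0.032,-0.005],[0,0,0],0.0],[[-0.033,-0.032,-0.005],[0,0,0],0.0],[[-0.033,-0.032,-0.005],[0,0,0],0.0],[[-0.033,-0.032,-0.005],[0,0,0],0.0],[[-0.033,-0.032,-0.005],[0,0,0],0.0],[[-0.033,-0.032,0],[0,0,0],0.0],[[-0.033,-0.032,0],[0,0,0],0.0]]' 20
cat >> h.py <<'E'
ex=np.array([.3186,-.9479,0]);ey=np.array([.9479,.3186,0]);S=np.array([.5883,-.1535,0])
def bk(x,y,z): return S+ex*x+ey*y+np.array([0,0,z])
def st():
    s=arm.observe(); p=np.array(s['position'])-S; Rt=R.from_rotvec(s['ee_rot']).as_matrix()
    print('t',round(s['clock'],2),'book xyz',(p@np.array([ex,ey,[0,0,1]]).T).round(4),'pos',s['position'].round(3),'F(book)',(np.array([ex,ey,[0,0,1]])@s['force']).round(2),'w',round(s['width'],3))
    print(' toolz book',(np.array([ex,ey,[0,0,1]])@Rt[:,2]).round(3),'tooly',(np.array([ex,ey,[0,0,1]])@Rt[:,1]).round(3),'q',s['joints'].round(2))
    return s,Rt
def to(x,y,z,tilt):
    s,Rt=st(); d=Rt.T@(bk(x,y,z)-s['position'])
    zt=np.cos(np.radians(tilt))*np.array([0,0,-1])+np.sin(np.radians(tilt))*ey; yt=-ex; T=np.c_[np.cross(yt,zt),yt,zt]
    print(' shift tool',d.round(4),'rot deg',np.degrees(R.from_matrix(Rt.T@T).as_rotvec()).round(2))
E
python3 -c "
from h import *
to(-.025,-.2,.25,0)"
```

```text
clock: 1.35
position: [0.3994, 0.2053, 0.2667]
ee_rot: [-0.419, -3.113, -0.0]
force: [0.0, -0.6, -0.0]
width: 0.008
t 1.35 book xyz [-0.4003 -0.0648  0.2667] pos [0.399 0.205 0.267] F(book) [ 0.57 -0.17 -0.04] w 0.008
 toolz book [-0.  0. -1.] tooly [-0.83   0.558  0.   ] q [-0.83  0.1   0.26  1.93 -0.03  1.11  0.75]
 shift tool [-0.0972 -0.3869  0.0166] rot deg [ 1.000e-02 -0.000e+00 -3.392e+01]
```

```bash
python3 -m pendant '[[[-0.0097,-0.0387,0.001],[0,0,0],0.0],[[-0.0097,-0.0387,0.001],[0,0,0],0.0],[[-0.0097,-0.0387,0.001],[0,0,0],0.0],[[-0.0097,-0.0387,0.001],[0,0,0],0.0],[[-0.0097,-0.0387,0.001],[0,0,0],0.0],[[-0.0097,-0.0387,0.001],[0,0,0],0.0],[[-0.0097,-0.0387,0.001],[0,0,0],0.0],[[-0.0097,-0.0387,0.001],[0,0,0],0.0],[[-0.0097,-0.0387,0.001],[0,0,0],0.0],[[-0.0097,-0.0387,0.001],[0,0,0],0.0]]'
python3 -m pendant '[[[0,0,0],[0,0,-8.5],0.0],[[0,0,0],[0,0,-8.5],0.0],[[0,0,0],[0,0,-8.5],0.0],[[0,0,0],[0,0,-8.4],0.0],[[0,0,0],[0,-8,0],0.0],[[0,0,0],[0,-8,0],0.0],[[0,0,0],[0,-8,0],0.0],[[0,0,0],[0,-8,0],0.0],[[0,0,0],[0,-8,0],0.0],[[0,0,0],[0,0,0],0.0]]'
python3 -c "
from h import *
to(-.025,-.2,.15,40)
snap('scene','s1')"
```

```text
clock: 2.6
position: [0.3897, -0.1932, 0.2566]
ee_rot: [0.419, 3.113, 0.0]
force: [0.5, 0.6, 0.0]
width: 0.005
clock: 3.85
position: [0.3888, -0.1915, 0.2591]
ee_rot: [-0.4, 2.441, 0.139]
force: [0.1, 0.8, 0.2]
width: 0.004
t 3.85 book xyz [-0.0275 -0.2012  0.2591] pos [ 0.389 -0.192  0.259] F(book) [-0.72  0.3   0.24] w 0.004
 toolz book [ 0.     0.624 -0.782] tooly [-1. -0. -0.] q [-0.56 -0.41  1.13  2.36 -0.3   0.55  2.73]
 shift tool [ 0.0671 -0.0025  0.086 ] rot deg [-0.01 -1.43  0.02]
```

View pics/s1.png

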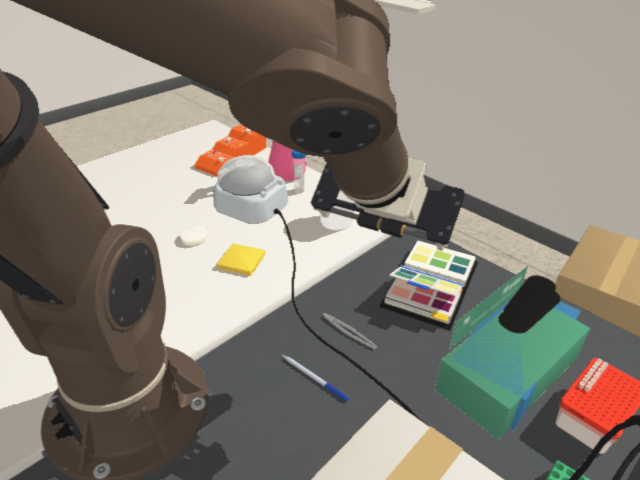

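```bash
python3 -m pendant '[[[0,0,0],[0,0,10],0.0],[[0,0,0],[0,0,10],0.0],[[0,0,0],[0,0,10],0.0],[[0,0,0],[0,0,10],0.0],[[0,0,0],[0,0,10],0.0],[[0,0,0],[0,0,10],0.0],[[0,0,0],[0,0,10],0.0],[[0,0,0],[0,0,10],0.0],[[0,0,0],[0,0,10],0.0]]'
python3 -m pendant '[[[0,0,0],[0,0,10],0.0],[[0,0,0],[0,0,10],0.0],[[0,0,0],[0,0,10],0.0],[[0,0,0],[0,0,10],0.0],[[0,0,0],[0,0,10],0.0],[[0,0,0],[0,0,10],0.0],[[0,0,0],[0,0,10],0.0],[[0,0,0],[0,0,10],0.0],[[0,0,0],[0,0,10],0.0],[[0,0,0],[0,0,0],0.0]]'
sed -i 's/yt=-ex/yt=ex/' h.py
python3 -c "
from h import *
to(-.025,-.2,.15,45)
snap('top','t1')"
```

```text
clock: 5.03
position: [0.3911, -0.1928, 0.2575]
ee_rot: [1.554, 2.156, 0.737]
force: [0.3, 0.4, -0.4]
width: 0.005
clock: 6.28
position: [0.3909, -0.1929, 0.2573]
ee_rot: [-2.841, -0.469, -0.977]
force: [-0.5, -0.2, -0.4]
width: 0.003
t 6.28 book xyz [-0.0255 -0.1997  0.2573] pos [ 0.391 -0.193  0.257] F(book) [ 0.08 -0.5  -0.38] w 0.003
 toolz book [ 0.003  0.614 -0.789] tooly [1.    0.002 0.005] q [ 0.07 -0.09  0.72  2.34 -0.84  0.74  0.16]
 shift tool [-0.0662 -0.      0.0844] rot deg [0.15 7.09 0.25]
```

View pics/t1.png

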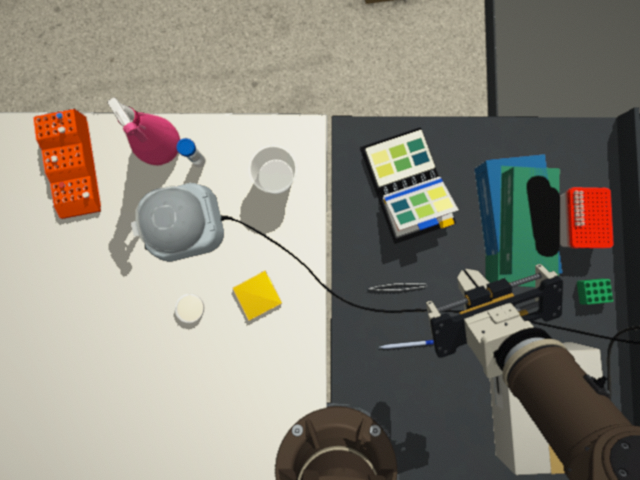

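```bash
python3 - <<'E'
from h import *
P0=cloud('top',np.load('pics/top0.npy'));P=cloud('top',np.load('pics/t1.npy'))
z=P0[...,2]
for lo in(.03,.08,.12):
  for x0 in np.arange(.1,.66,.04):
    m=(P0[...,0]>x0)&(P0[...,0]<x0+.04)&(P0[...,1]<-.25)&(P0[...,1]>-.6)&(z>lo)&(z<.6)
    if m.any(): print(lo,round(x0,2),P0[m][:,1].max().round(3),P0[m][:,2].max().round(3),end=' | ')
  print()
for u,v in [(470,275),(465,280),(440,300),(440,340),(555,290),(490,330),(500,320),(525,355),(560,390),(600,440),(635,470),(560,440),(545,300)]: print(u,v,P[v,u].round(3))
E
```

```text
0.03 0.1 -0.318 0.107 | 0.03 0.14 -0.315 0.106 | 0.03 0.18 -0.314 0.106 | 0.03 0.22 -0.313 0.106 | 0.03 0.26 -0.469 0.147 | 0.03 0.34 -0.313 0.08 | 0.03 0.38 -0.313 0.146 | 0.03 0.42 -0.313 0.156 | 0.03 0.46 -0.309 0.157 | 0.03 0.5 -0.305 0.156 | 0.03 0.54 -0.301 0.155 | 0.03 0.58 -0.297 0.145 | 0.03 0.62 -0.297 0.079 | 
0.08 0.1 -0.319 0.107 | 0.08 0.14 -0.317 0.106 | 0.08 0.18 -0.315 0.106 | 0.08 0.22 -0.313 0.106 | 0.08 0.26 -0.515 0.147 | 0.08 0.34 -0.324 0.08 | 0.08 0.38 -0.313 0.146 | 0.08 0.42 -0.314 0.156 | 0.08 0.46 -0.316 0.157 | 0.08 0.5 -0.318 0.156 | 0.08 0.54 -0.321 0.155 | 0.08 0.58 -0.297 0.145 | 
0.12 0.26 -0.532 0.147 | 0.12 0.38 -0.313 0.146 | 0.12 0.42 -0.314 0.156 | 0.12 0.46 -0.316 0.157 | 0.12 0.5 -0.318 0.156 | 0.12 0.54 -0.321 0.155 | 0.12 0.58 -0.323 0.145 | 
470 275 [ 0.39  -0.196  0.279]
465 280 [ 0.383 -0.186  0.284]
440 300 [ 0.34  -0.221 -0.   ]
440 340 [ 0.299 -0.132  0.339]
555 290 [ 0.37  -0.289  0.353]
490 330 [ 0.318 -0.187  0.381]
500 320 [ 0.33  -0.203  0.377]
525 355 [ 0.295 -0.207  0.441]
560 390 [ 0.264 -0.224  0.486]
600 440 [ 0.232 -0.229  0.548]
635 470 [ 0.216 -0.242  0.578]
560 440 [0.383 0.042 1.02 ]
545 300 [ 0.355 -0.278  0.346]
```

```bash
python3 -m pendant '[[[0,0,0],[0.15,7.1,0.25],0.0],[[0,0,0],[0,0,0],0.0]]'
python3 -c "
from h import *
to(-.01,-.17,.12,45)"
```

```text
clock: 6.58
position: [0.3887, -0.1918, 0.2563]
ee_rot: [-2.767, -0.452, -1.113]
force: [-0.2, -0.1, 0.3]
width: 0.005
t 6.58 book xyz [-0.0273 -0.2014  0.2563] pos [ 0.389 -0.192  0.256] F(book) [-0.01 -0.21  0.27] w 0.005
 toolz book [-0.004  0.693 -0.721] tooly [ 1.     0.001 -0.004] q [ 0.07 -0.06  0.85  2.4  -1.04  0.81  0.44]
 shift tool [-0.0717  0.0179  0.12  ] rot deg [-0.22  1.15 -0.11]
```

```bash
python3 -m pendant '[[[-0.018,0.0045,0.03],[0,0.3,0],0.0],[[-0.018,0.0045,0.03],[0,0.3,0],0.0],[[-0.018,0.0045,0.03],[0,0.3,0],0.0],[[-0.018,0.0045,0.03],[0,0.3,0],0.0],[[0,0,0],[0,0,0],0.0]]'
python3 -c "
from h import *
to(-.01,-.16,.045,45)
snap('scene','s2')"
```

```text
clock: 7.2
position: [0.3975, -0.2029, 0.1828]
ee_rot: [-2.795, -0.466, -1.057]
force: [-0.6, 0.4, 0.7]
width: 0.009
t 7.2 book xyz [-0.0139 -0.1966  0.1828] pos [ 0.398 -0.203  0.183] F(book) [-0.57 -0.42  0.66] w 0.009
 toolz book [-0.005  0.662 -0.75 ] tooly [ 1.     0.006 -0.001] q [ 0.66  0.17  0.25  2.42 -1.27  0.75  0.72]
 shift tool [-0.0638  0.0043  0.1275] rot deg [-0.28  3.57  0.23]
```

View pics/s2.png

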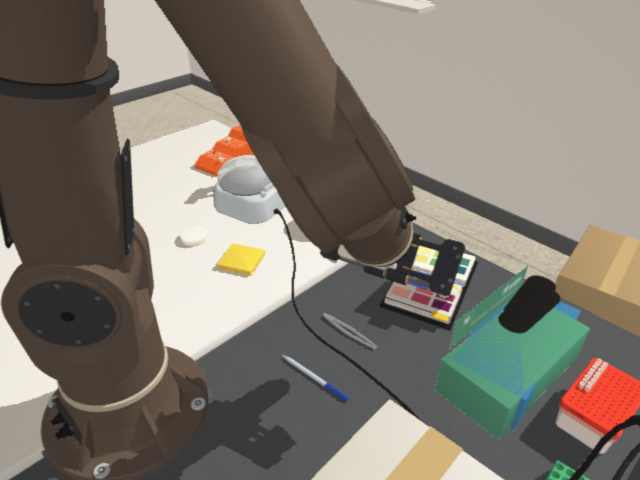

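```bash
python3 -m pendant '[[[-0.001,0.001,0.0125],[0,0,0],0.0],[[-0.005,0.001,0.0125],[0,0,0],0.0],[[-0.005,0.001,0.0125],[0,0,0],0.0],[[-0.005,0.001,0.0125],[0,0,0],0.0],[[-0.005,0,0.0125],[0,0,0],0.0],[[0,0,0],[0,0,0],0.0]]'
python3 -c "
from h import *
to(-.01,-.16,.045,40)"
```

```text
clock: 8.0
position: [0.4178, -0.1986, 0.1267]
ee_rot: [-2.797, -0.467, -1.043]
force: [0.1, -1.0, 0.4]
width: 0.007
t 8.0 book xyz [-0.0116 -0.176   0.1267] pos [ 0.418 -0.199  0.127] F(book) [ 0.93 -0.25  0.45] w 0.007
 toolz book [-0.009  0.655 -0.755] tooly [ 1.     0.009 -0.005] q [ 1.45  0.41 -0.77  2.39 -1.31  0.36  0.77]
 shift tool [-0.0415  0.0021  0.0721] rot deg [-0.53 -0.93  0.2 ]
```

```bash
python3 -c "
from h import *
a,_=snap('top','t3');b,_=snap('scene','s3')
cv2.imwrite('pics/b3.png',cv2.resize(np.hstack([a,b])[:,:,::-1],(800,300)))"
```

```text
(no output)
```

View pics/b3.png

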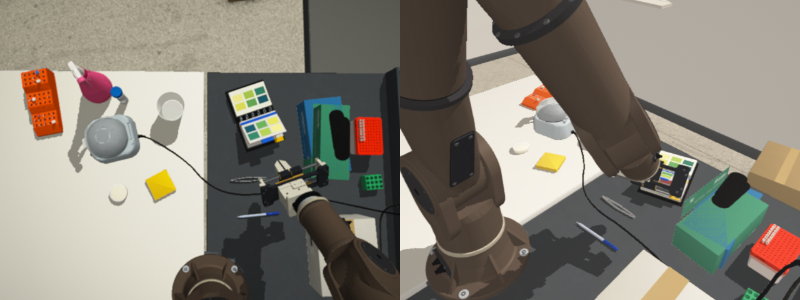

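```bash
python3 - <<'E'
from h import *
P=cloud('top',np.load('pics/t3.npy'));im=cv2.imread('pics/t3.png').astype(int)
for u,v in [(480,300),(500,325),(520,345),(545,385),(570,410),(600,440),(630,470),(435,300),(520,265)]: print(u,v,P[v,u].round(3))
m=(P[...,1]<-.1)&(P[...,2]>.17)&(P[...,2]<.9)&(P[...,0]>-.2)
print(P[m].min(0),P[m].max(0))
E
```

```text
480 300 [ 0.351 -0.223  0.241]
500 325 [ 0.318 -0.227  0.311]
520 345 [ 0.293 -0.244  0.339]
545 385 [ 0.25  -0.251  0.394]
570 410 [ 0.233 -0.254  0.447]
600 440 [ 0.212 -0.264  0.487]
630 470 [ 0.189 -0.283  0.506]
435 300 [ 0.35  -0.155  0.224]
520 265 [ 0.408 -0.294  0.231]
[ 0.1519999  -0.34486251  0.17005294] [ 0.43069509 -0.12207711  0.51606364]
```

```bash
python3 -m pendant '[[[0,0,0],[-0.2,-3.5,0],0.0],[[0,0,0],[-0.2,-3.5,0],0.0],[[0,0,0],[0,-3.5,0],0.0],[[0,0,0],[0,0,0],0.0]]'
python3 -c "
from h import *
to(-.01,-.16,.045,30)"
```

```text
clock: 8.6
position: [0.4191, -0.1981, 0.1288]
ee_rot: [-2.915, -0.493, -0.795]
force: [-0.4, 0.4, -0.4]
width: 0.01
t 8.6 book xyz [-0.0116 -0.1746  0.1288] pos [ 0.419 -0.198  0.129] F(book) [-0.48 -0.25 -0.41] w 0.01
 toolz book [ 0.002  0.507 -0.862] tooly [1.    0.009 0.007] q [ 1.09  0.27 -0.5   2.34 -0.91  0.38  0.22]
 shift tool [-0.0298  0.0011  0.0796] rot deg [ 0.12 -0.43  0.65]
```

```bash
python3 -m pendant '[[[-0.0037,0,0.01],[0,0,0],0.0],[[-0.0037,0,0.01],[0,0,0],0.0],[[-0.0037,0,0.01],[0,0,0],0.0],[[-0.0037,0,0.01],[0,0,0],0.0],[[-0.0037,0,0.01],[0,0,0],0.0],[[-0.0037,0,0.01],[0,0,0],0.0],[[-0.0037,0,0.01],[0,0,0],0.0],[[-0.0037,0.001,0.01],[0,0,0],0.0],[[0,0,0],[0,0,0],0.0]]'
python3 -c "
from h import *
to(-.01,-.11,.042,30)
snap('scene','s4')"
```

```text
clock: 9.72
position: [0.4323, -0.1987, 0.0463]
ee_rot: [-2.911, -0.477, -0.785]
force: [-0.2, -0.4, 0.1]
width: 0.005
t 9.72 book xyz [-0.0069 -0.1623  0.0463] pos [ 0.432 -0.199  0.046] F(book) [ 0.3  -0.31  0.15] w 0.005
 toolz book [-0.005  0.503 -0.864] tooly [ 1.     0.002 -0.005] q [ 1.17  0.53 -0.66  2.37 -1.32  0.12  0.68]
 shift tool [ 0.043  -0.003   0.0301] rot deg [-0.28 -0.23 -0.04]
```

View pics/s4.png

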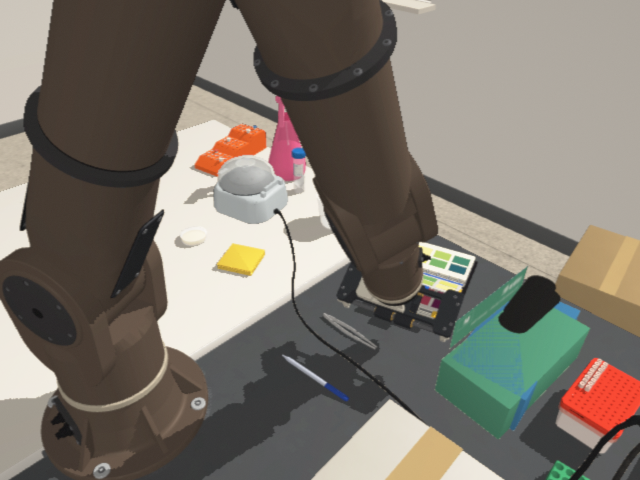

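```bash
python3 -c "
from h import *
print(arm.observe()['joints'])"
python3 -m pendant '[[[0.0086,0,0.005],[0,-1.5,0],0.0],[[0.0086,-0.001,0.005],[0,-1.5,0],0.0],[[0.0086,-0.001,0.0045],[0,-1.5,0],0.0],[[0.0086,-0.001,0.004],[0,-1.5,0],0.0],[[0,0,0],[0,0,0],0.0]]'
python3 -c "
from h import *
to(-.01,-.1,.042,25)
print(arm.observe()['joints'])"
```

```text
[ 1.16732001  0.52396167 -0.66000293  2.36703547 -1.31831592  0.11707996
  0.67970752]
clock: 10.4
position: [0.47, -0.1814, 0.0478]
ee_rot: [-2.963, -0.498, -0.639]
force: [-1.2, -0.2, -0.8]
width: 0.001
t 10.4 book xyz [-0.0112 -0.1211  0.0478] pos [ 0.47  -0.181  0.048] F(book) [-0.17 -1.23 -0.82] w 0.001
 toolz book [-0.004  0.412 -0.911] tooly [ 1.     0.009 -0.   ] q [ 0.66  0.44 -0.23  2.3  -1.08  0.23  0.28]
 shift tool [0.0168 0.0014 0.0139] rot deg [-0.21  0.68  0.44]
[ 0.66322816  0.43721853 -0.22526834  2.30263278 -1.08461436  0.23465853
  0.27634286]
```

```bash
python3 -m pendant '[[[0.0087,0,0.004],[0,0,0],0.0],[[0.0087,0.0005,0.004],[0,0,0],0.0],[[0.0085,0.0005,-0.006],[0,0,0],0.0],[[0.0085,0,-0.006],[0,0,0],0.0],[[0.0088,0,-0.0043],[0,0,0],0.0],[[0.0088,0,-0.0043],[0,0,0],0.0],[[0,0,0],[0,0,0],0.0]]'
python3 -c "
from h import *
to(-.01,-.0792,.0814,25)
a,_=snap('top','t5');b,_=snap('scene','s5')
cv2.imwrite('pics/b5.png',np.hstack([a[100:400,320:640],b[150:450,280:600]])[:,:,::-1])"
```

```text
clock: 11.28
position: [0.5094, -0.1697, 0.0801]
ee_rot: [-2.963, -0.495, -0.638]
force: [-0.4, 0.8, -0.3]
width: 0.009
t 11.28 book xyz [-0.0097 -0.08    0.0801] pos [ 0.509 -0.17   0.08 ] F(book) [-0.92 -0.12 -0.34] w 0.009
 toolz book [-0.004  0.411 -0.911] tooly [ 1.     0.007 -0.001] q [ 0.45  0.39 -0.04  2.23 -0.94  0.34  0.04]
 shift tool [ 0.0012 -0.0003 -0.0009] rot deg [-0.21  0.7   0.33]
```

View pics/b5.png

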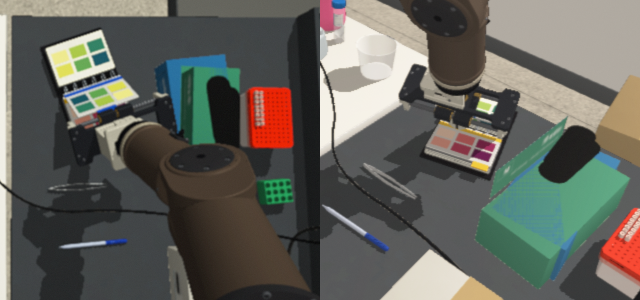

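```bash
cat >> h.py <<'E'
def leaf(name):
    P=cloud('top',np.load(f'pics/{name}.npy'));Q=P-S;bx=Q@ex;by=Q@ey;z=P[...,2]
    m=(abs(bx)<.063)&(abs(by)<.12)&(z>.0)&(z<.16)
    for xs in ((-.06,-.04),(-.04,-.03),(.02,.04),(.04,.06)):
        k=m&(bx>xs[0])&(bx<xs[1]); o=np.argsort(by[k]); y,zz=by[k][o],z[k][o]
        print(xs,[(round(float(np.median(y[(y>a)&(y<=a+.012)])),3),round(float(np.median(zz[(y>a)&(y<=a+.012)])),3)) for a in np.arange(-.12,.12,.012) if ((y>a)&(y<=a+.012)).any()])
E
python3 -c "
from h import *
leaf('t5')"
```

```text
(-0.06, -0.04) [(-0.09, 0.091), (-0.074, 0.022), (-0.066, 0.024), (-0.054, 0.08), (-0.042, 0.069), (-0.03, 0.056), (-0.018, 0.045), (-0.007, 0.032), (0.006, 0.003), (0.017, 0.022), (0.03, 0.022), (0.042, 0.023), (0.054, 0.023), (0.066, 0.023), (0.078, 0.022), (0.09, 0.022), (0.105, 0.004), (0.114, 0.001)]
(-0.04, -0.03) [(-0.088, 0.022), (-0.074, 0.023), (-0.066, 0.09), (-0.054, 0.084), (-0.042, 0.071), (-0.031, 0.06), (-0.018, 0.046), (-0.005, 0.032), (0.006, 0.005), (0.017, 0.022), (0.03, 0.023), (0.043, 0.023), (0.054, 0.022), (0.066, 0.022), (0.078, 0.022), (0.091, 0.022), (0.104, 0.005), (0.111, 0.002)]
(0.02, 0.04) [(-0.075, 0.158), (-0.064, 0.095), (-0.054, 0.086), (-0.042, 0.073), (-0.03, 0.059), (-0.018, 0.047), (-0.008, 0.034), (0.006, 0.004), (0.016, 0.022), (0.03, 0.023), (0.043, 0.023), (0.054, 0.022), (0.066, 0.023), (0.078, 0.022), (0.09, 0.022), (0.104, 0.006), (0.113, 0.001)]
(0.04, 0.06) [(-0.064, 0.094), (-0.054, 0.085), (-0.042, 0.073), (-0.03, 0.06), (-0.018, 0.047), (-0.007, 0.035), (0.005, 0.004), (0.017, 0.022), (0.03, 0.022), (0.042, 0.023), (0.054, 0.022), (0.065, 0.023), (0.078, 0.022), (0.09, 0.022), (0.104, 0.007), (0.112, 0.001)]
```

```bash
python3 -m pendant '[[[0.010,0,-0.0031],[0,0,0],0.0],[[0.010,0,-0.0031],[0,0,0],0.0],[[0.0097,0,-0.001],[0,0,0],0.0],[[0.0097,0,-0.001],[0,0,0],0.0],[[0.0071,0,0.0015],[0,0,0],0.0],[[0.0071,0,0.0015],[0,0,0],0.0],[[0.011,0,0.0031],[0,0,0],0.0],[[0.011,0,0.0031],[0,0,0],0.0],[[0,0,0],[0,0,0],0.0]]'
python3 -c "
from h import *
to(-.01,-.0102,.110,25)
a,_=snap('top','t6');b,_=snap('scene','s6')
leaf('t6')
cv2.imwrite('pics/b6.png',np.hstack([a[100:400,320:640],b[150:450,280:600]])[:,:,::-1])"
```

```text
clock: 12.5
position: [0.5756, -0.1464, 0.1102]
ee_rot: [-2.963, -0.497, -0.637]
force: [-0.2, 0.0, 0.1]
width: 0.005
t 12.5 book xyz [-0.0108 -0.0098  0.1102] pos [ 0.576 -0.146  0.11 ] F(book) [-0.08 -0.21  0.13] w 0.005
 toolz book [-0.004  0.411 -0.911] tooly [ 1.     0.008 -0.001] q [ 0.24  0.39  0.1   2.11 -0.79  0.42 -0.22]
 shift tool [-0.0005  0.0008  0.    ] rot deg [-0.26  0.71  0.41]
(-0.06, -0.04) [(-0.111, 0.002), (-0.102, 0.016), (-0.09, 0.022), (-0.081, 0.021), (0.002, 0.117), (0.02, 0.022), (0.03, 0.023), (0.042, 0.023), (0.054, 0.023), (0.066, 0.023), (0.078, 0.022), (0.09, 0.023), (0.104, 0.004), (0.114, 0.001)]
(-0.04, -0.03) [(-0.111, 0.002), (-0.102, 0.013), (-0.09, 0.022), (-0.078, 0.022), (-0.069, 0.022), (-0.002, 0.043), (0.002, 0.118), (0.023, 0.021), (0.03, 0.023), (0.042, 0.023), (0.054, 0.022), (0.066, 0.022), (0.078, 0.023), (0.09, 0.022), (0.104, 0.004), (0.112, 0.002)]
(0.02, 0.04) [(-0.113, 0.002), (-0.106, 0.004), (0.005, 0.124), (0.024, 0.023), (0.03, 0.022), (0.042, 0.022), (0.054, 0.022), (0.066, 0.023), (0.078, 0.023), (0.091, 0.022), (0.104, 0.005), (0.114, 0.002)]
(0.04, 0.06) [(-0.12, 0.001), (0.003, 0.121), (0.023, 0.023), (0.03, 0.023), (0.042, 0.023), (0.054, 0.022), (0.065, 0.023), (0.078, 0.022), (0.09, 0.023), (0.104, 0.005), (0.113, 0.002)]
```

View pics/b6.png

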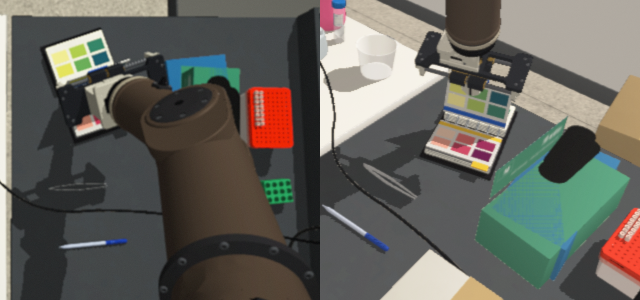

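```bash
python3 -m pendant '[[[0.0098,0,0.0058],[0,0,0],0.0],[[0.0098,0,0.0058],[0,0,0],0.0],[[0.008,0,0.0083],[0,0,0],0.0],[[0.008,0,0.0083],[0,0,0],0.0],[[0.0056,0,0.010],[0,0,0],0.0],[[0.0056,0,0.010],[0,0,0],0.0],[[0.0028,0,0.0111],[0,0,0],0.0],[[0.0028,0,0.0111],[0,0,0],0.0],[[0,0,0],[0,0,0],0.0]]'
python3 -c "
from h import *
to(-.01,.0856,.0521,25)
a,_=snap('top','t7');b,_=snap('scene','s7')
leaf('t7')
cv2.imwrite('pics/b7.png',np.hstack([a[100:400,320:640],b[150:450,280:600]])[:,:,::-1])"
```

```text
clock: 13.72
position: [0.6467, -0.1217, 0.0662]
ee_rot: [-2.963, -0.495, -0.634]
force: [-1.1, -0.0, 0.2]
width: 0.003
t 13.72 book xyz [-0.0115  0.0655  0.0662] pos [ 0.647 -0.122  0.066] F(book) [-0.33 -1.03  0.2 ] w 0.003
 toolz book [-0.005  0.41  -0.912] tooly [ 1.     0.007 -0.002] q [ 0.18  0.53  0.07  2.   -0.82  0.36 -0.27]
 shift tool [0.0125 0.0017 0.0211] rot deg [-0.3   0.81  0.33]
(-0.06, -0.04) [(-0.112, 0.002), (-0.102, 0.014), (-0.09, 0.021), (-0.078, 0.022), (-0.066, 0.022), (-0.054, 0.022), (-0.042, 0.022), (-0.03, 0.021), (-0.018, 0.022), (-0.005, 0.004), (0.007, 0.005), (0.014, 0.035), (0.056, 0.153), (0.063, 0.152), (0.082, 0.072), (0.089, 0.046), (0.104, 0.004), (0.112, 0.001)]
(-0.04, -0.03) [(-0.111, 0.002), (-0.102, 0.016), (-0.09, 0.021), (-0.078, 0.022), (-0.066, 0.021), (-0.054, 0.022), (-0.042, 0.021), (-0.03, 0.022), (-0.018, 0.022), (-0.005, 0.005), (0.007, 0.013), (0.014, 0.036), (0.056, 0.158), (0.068, 0.152), (0.082, 0.072), (0.085, 0.071), (0.103, 0.006), (0.114, 0.003)]
(0.02, 0.04) [(-0.112, 0.002), (-0.102, 0.02), (-0.09, 0.021), (-0.078, 0.022), (-0.066, 0.021), (-0.054, 0.021), (-0.043, 0.021), (-0.032, 0.021), (-0.023, 0.02), (0.057, 0.152), (0.061, 0.152), (0.106, 0.005), (0.117, 0.001)]
(0.04, 0.06) [(-0.112, 0.019), (-0.102, 0.022), (-0.089, 0.021), (-0.077, 0.022), (-0.066, 0.022), (-0.055, 0.021), (-0.044, 0.021), (0.057, 0.152), (0.061, 0.151), (0.082, 0.071), (0.085, 0.072), (0.106, 0.003), (0.113, 0.001)]
```

View pics/b7.png

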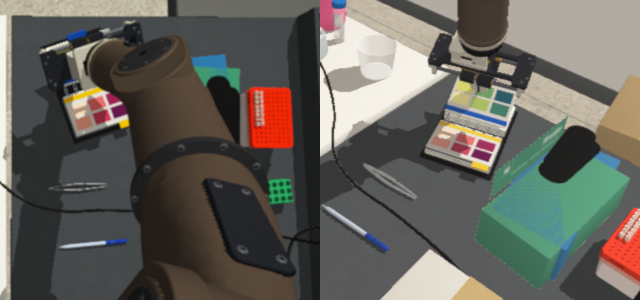

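```bash
python3 -m pendant '[[[0.0038,0,0.0094],[0,0,0],0.0],[[0.0038,0,0.0094],[0,0,0],0.0],[[-0.0025,0,0.0055],[0,0,0],0.0],[[-0.0025,0,0.0055],[0,0,0],0.0],[[-0.0025,0,0.0055],[0,0,0],0.0],[[0,0,0],[0,0,0],0.0],[[0,0,0],[0,0,0],0.0]]'
python3 -c "
from h import *
to(-.01,.08,.030,25)"
```

```text
clock: 14.7
position: [0.6605, -0.1175, 0.0351]
ee_rot: [-2.963, -0.494, -0.636]
force: [-0.3, -0.9, 0.5]
width: 0.005
t 14.7 book xyz [-0.0111  0.0799  0.0351] pos [ 0.66  -0.118  0.035] F(book) [ 0.74 -0.52  0.53] w 0.005
 toolz book [-0.004  0.411 -0.912] tooly [ 1.     0.007 -0.002] q [ 0.2   0.59  0.01  1.98 -0.86  0.3  -0.23]
 shift tool [-0.002   0.0011  0.0047] rot deg [-0.24  0.76  0.31]
```

Now gently down in ~1 mm steps, watching the force.

```bash
for i in 1; do python3 -m pendant '[[[-0.0008,0,0.0018],[0,0,0],0.0],[[-0.0008,0,0.0018],[0,0,0],0.0],[[0,0,0],[0,0,0],0.0]]'; done; python3 -m pendant '[[[-0.0004,0,0.0009],[0,0,0],0.0],[[0,0,0],[0,0,0],0.0]]'
```

```text
clock: 15.08
position: [0.6609, -0.1174, 0.0315]
ee_rot: [-2.963, -0.495, -0.637]
force: [-1.5, -0.6, 4.4]
width: 0.006
clock: 15.32
position: [0.6611, -0.1174, 0.0311]
ee_rot: [-2.963, -0.495, -0.638]
force: [-3.8, -0.3, 9.7]
width: 0.002
```

```bash
python3 -m pendant '[[[0.0008,0,-0.0018],[0,0,0],0.0],[[0.004,0,-0.009],[0,0,0],0.0],[[0.008,0,-0.018],[0,0,0],0.0],[[0.010,0,-0.025],[0,0,0],0.0],[[0.010,0,-0.03],[0,0,0],0.0],[[0.0,0,-0.04],[0,0,0],0.0],[[-0.02,0,-0.03],[0,0,0],0.0],[[-0.04,0,-0.02],[0,0,0],0.0],[[-0.04,0,-0.02],[0,0,0],0.0],[[0,0,0],[0,0,0],0.0]]'
python3 -c "
from h import *
st()
a,_=snap('top','t8');b,_=snap('scene','s8')
leaf('t8')
cv2.imwrite('pics/b8.png',cv2.resize(np.hstack([a[100:300,320:520],b[200:400,360:560]])[:,:,::-1],(800,400)))"
```

```text
clock: 16.58
position: [0.5247, -0.1648, 0.1798]
ee_rot: [-2.965, -0.489, -0.636]
force: [0.9, -0.3, 0.2]
width: 0.007
t 16.57 book xyz [-0.0095 -0.0639  0.1798] pos [ 0.525 -0.165  0.18 ] F(book) [0.52 0.73 0.23] w 0.007
 toolz book [-0.003  0.41  -0.912] tooly [ 1.     0.003 -0.002] q [ 0.16  0.23  0.27  2.13 -0.67  0.58 -0.3 ]
(-0.06, -0.04) [(-0.115, 0.002), (-0.102, 0.005), (-0.089, 0.021), (-0.077, 0.02), (-0.066, 0.021), (-0.054, 0.022), (-0.041, 0.021), (-0.03, 0.021), (-0.018, 0.022), (-0.005, 0.004), (0.007, 0.004), (0.018, 0.027), (0.03, 0.027), (0.042, 0.027), (0.054, 0.027), (0.066, 0.027), (0.078, 0.027), (0.09, 0.027), (0.105, 0.004), (0.114, 0.001)]
(-0.04, -0.03) [(-0.04, 0.02), (-0.03, 0.021), (-0.019, 0.021), (-0.006, 0.005), (0.006, 0.006), (0.018, 0.027), (0.03, 0.028), (0.042, 0.027), (0.054, 0.027), (0.066, 0.027), (0.078, 0.027), (0.09, 0.027), (0.105, 0.004), (0.111, 0.002)]
(0.02, 0.04) [(-0.039, 0.022), (-0.03, 0.021), (-0.018, 0.021), (-0.005, 0.004), (0.007, 0.004), (0.017, 0.027), (0.03, 0.027), (0.042, 0.027), (0.054, 0.027), (0.066, 0.027), (0.078, 0.027), (0.09, 0.027), (0.105, 0.005), (0.113, 0.002)]
(0.04, 0.06) [(-0.036, 0.022), (-0.03, 0.021), (-0.018, 0.021), (-0.005, 0.004), (0.007, 0.005), (0.017, 0.027), (0.03, 0.027), (0.042, 0.027), (0.054, 0.027), (0.067, 0.027), (0.078, 0.027), (0.09, 0.027), (0.105, 0.006), (0.112, 0.001)]
```

View pics/b8.png

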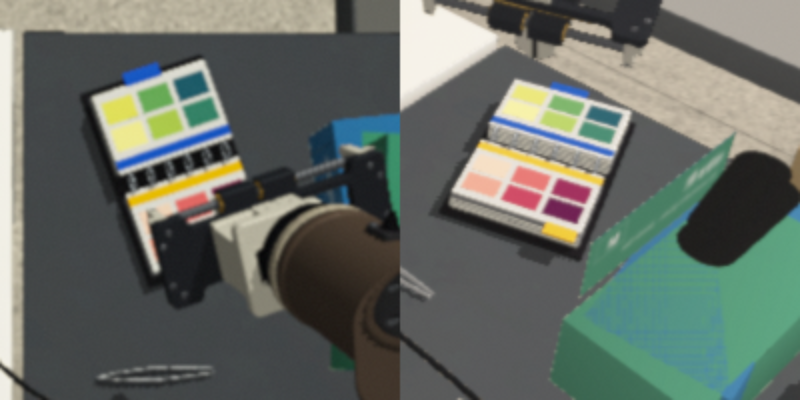

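```bash
python3 -c "
from h import *
a=cv2.imread('pics/scene0.png').astype(int);b=cv2.imread('pics/s8.png').astype(int)
print(arm.sign_off())"
```

```text
the job is handed in; nothing more can be done
None
```

I turned the blue-tabbed leaf over the spine with the closed fingertips, pressed it down on the far pages with about 10 N, then backed the arm off and handed the job in at about 16.7 s.

**Leaf:** it lies flat. Depth readings give the same height, 27 mm above the bench, all the way from the rings to its outer edge.

**Under leaf:** the yellow-tabbed leaf is still flat on the near pages, at 21–22 mm.

**Book:** its edges are where they were at the start, to within the measurement (1–2 mm).

**Other things:** nothing looked disturbed in the pictures I viewed, and the tool never came near them. I did not run a numerical before/after comparison of those objects.

**Not fully certain:** on the way down to the leaf, joint 6 read 0.117 rad and joint 5 read -1.318 rad. Joint 5 was just inside its limit of -1.32. Joint 6 was on its limit as given, 0.12 after rounding. I moved away from both at once, and no fault was reported.

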